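# Index the tea-cup carousel and serve the cup

## Task

On the small carousel, pull the black knob up to draw the sprung index pin, turn the carousel until the bay holding the upturned tea cup faces the serving ledge, and let the pin spring fully home in the hole there. Then slide the cup, without lifting or tipping it, out of its bay until it stands wholly on the ledge. Leave the jar and the canister upright in their bays, the pin home and everything else on the counter where it is.

Things in the scene. Friction and masses are not known exactly. Their poses are not given: they have to be found in the camera images.
- stand: Fixed carousel stand: round aluminium index plate, 296 mm across, top 30 mm above the counter, a wooden ledge on one side. Origin: on the turning axis at counter height; z up, x towards the middle of the ledge. Four 12 mm index holes lie 125 mm from the axis at 45, 135, 225 and 315 degrees from x, counter-clockwise. The gap from deck to ledge is 6 mm, the ledge 1 mm lower.
- ledge_mid (a point): Middle of the serving ledge's top, 200 mm from the turning axis along the stand's x, 45 mm above the counter. The ledge runs from x = 155 to 245 mm, is 84 mm wide between two side rails 16 mm high, and is closed at its outer end by a lip 16 mm high.
- deck_mid (a point): Middle of the turning wooden cross-shaped deck, on its top, 46 mm above the counter; an open, empty spot where its four bays meet. Bays: straight channels 72 mm wide, 90 degrees apart, open at both ends, out to 149 mm from the axis, between rails 18 mm high, 6 mm thick, from 45 to 145 mm from the axis. With the pin home in any hole one bay faces the ledge squarely.
- carousel (a joint): Turn of the deck on the stand (rad), counter-clockwise from above positive, 0 at the start (pin home). Pin holes every 1.571 rad, from -3.142 to 3.142; end stops at -3.5 and 3.5. Light bearing friction, under 0.15 N m; it stays where it is left.
- pin (a joint): Lift of index pin and knob (m): 0 fully home in a hole, end stop at 0.020; the tip clears the index plate at 0.014. A spring pulls it down: 5 N at 0, 10 N at 0.020. The 9 mm round-tipped pin has 1.7 mm play to each side in a hole; let go between holes it rests on the plate and drops when a hole comes under it.
- knob_grip (a point): Point to grip on the axis of the black pull knob (24 mm wide, 36 mm tall, upright, spins freely on the pin): 15 mm below its top, 84 mm above the counter with the pin home. It stands on a steel bracket (top 46 mm above the counter, 30 mm wide) of the deck, halfway between two bays, 125 mm from the axis, and turns with the deck; at the start it is at 135 degrees from the stand's x.
- cup: Blue glazed tea cup, upside down (wide rim below, 62 mm across, narrow foot ring on top), 60 mm tall, about 0.2 kg. Stands in one of the three bays that do not face the ledge, its axis about 100 mm from the turning axis. Origin: centre of its underside, z up.
- jar: Squat blue jar with a small knob on its lid, 60 mm wide, 60 mm tall, upright in another bay, about 100 mm from the turning axis. Origin: centre of its underside, z up.
- canister: Straight blue canister with a flat cap, 55 mm wide, 68 mm tall, upright in the third bay, about 100 mm from the turning axis. Origin: centre of its underside, z up.
- tumbler: Glass tumbler, 64 mm wide, 90 mm tall, loose on the counter; bystander. Origin: centre of its underside.
- dish: White saucer, 110 mm wide, 22 mm tall, loose on the counter; bystander. Origin: centre of its underside.
- spoon: Steel spoon, 150 mm long, lying on the counter; bystander. Origin: its middle, underside.
Not all that is in view belongs to the job. What is shaped like the cup but yellow is not meant.

How it is judged:
By the outcome, as a careful person would: the job done as asked, in the order asked, and still so for the second after the job is handed in, with the robot touching nothing.
It also fails if it takes over 64 s, if anything falls off the work surface, if the arm or the gripper's body presses on something with over 40 N, if the wrist force passes 120 N, or if a joint passes its speed limit or range.

## Robot

A 6-joint arm with a two-finger parallel gripper is mounted at the origin on the work surface. World frame = base frame: x ahead of the robot, y to its left, z up, the work surface at z = 0. Lengths are in m, angles in rad, forces in N, time in s.
With the tool pointing down it reaches from about 0.35 to 0.85 m from the base axis. Payload 8.1 kg.
Tool frame: the origin (TCP) lies at the centre of the arm's flange, where the gripper is bolted on; the fingertips stand 186 mm ahead of it and the grasp point (between the pads) lies 167 mm ahead of it; z points along the fingers, y is the line along which they close (so a half turn about z gives the same grasp; the last joint's range is limited). The gripper opens to 93 mm and grips with 3 to 60 N. Pads are 15 mm wide; open, the fingers measure 128 mm over their backs; the gripper's body (75 mm by 188 mm) begins 65 mm behind the grasp point.
Start: joints at [-0.085, 0.13, 1.488, -0, 1.523, -0.085], TCP at [0.6, 0, 0.405] pointing down, gripper open.
Joint ranges: [-2.96, 2.96], [-0.89, 2.26], [0.02, 2.5], [-1.34, 4.48], [0, 2.73], [-2.66, 2.66]. Speed limits (rad/s): [2.39, 2.39, 2.79, 3.14, 3.14, 3.14].

## Interface

Orientations are given as a rotation vector (axis times angle).
In Python, from plant import read_state, read_camera, camera_params, robot gives the robot as it stands.
- The arm moves only by the tool carry_out, never from a script. Its argument "targets" is a list of rows, each an object of numbers: "hand": the opening in per cent of the stroke, from 0 (shut) to 100 (fully open); "x", "y", "z": the shift along the tool's x, y, z in m; "ax", "ay", "az": the turn, a rotation vector about the tool's x, y, z in rad. In form: [{"hand": .., "x": .., "y": .., "z": .., "ax": .., "ay": .., "az": ..}, ...]. A call has 1 to 8 rows; each row is the pose to reach, as a shift and turn from the pose commanded when the call began, along the tool's axes at that moment; what a row does not reach only later rows make up. A row lasts 1/8 s, in which the tool goes at most 62.5 mm and 10.7 degrees, less where a joint would pass 70% of its speed; a pose out of reach is approached as far as the arm can. A call with a gripper value outside its range is refused whole. The fingers move at their own pace and stop on an object; "newtons" is the grip in N (left out, the last holds). Time passes only in rows, so rows that repeat a pose let the fingers close. It gives the time, the measured TCP pose, the force, the opening and the grip force at its end, in the units of the state.
- read_state(): the state, without advancing time (a new reading comes with each control period).
- read_camera(name): name is "scene" or "side" or "wrist"; returns (picture, depth): 384x512x3 uint8, blue, green, red; 384x512 float32, m along the optical axis (not along the pixel's ray), 0 where there is no reading.
- camera_params(name): a dict with "fx", "fy", "cx", "cy" (pixels), "k1" (the pictures are not rectified: a ray, as slopes to the right and down, at radius r is drawn at 1 + k1 r^2 times it, then the intrinsics apply), "position" and "rotation" of the camera in the world. Camera axes: x right, y up, looking along -z (the intrinsics and any distortion apply to the point x, -y, -z); pixel columns grow to the right and rows downward; lengths in m; the calibration is good to about 2 mm. A picture is of the moment at which its call begins: read the wrist's pose just before it. camera_params takes no time and is no camera call; for the wrist camera it gives the pose at the moment of the call.
- robot.close_job(): hands the job in; it is judged then, once.
The state is a dict: "t": time; "q": joint angles; "dq": joint speeds; "joint_torque": joint torques, N m; "tool_pos": TCP position; "orientation": TCP orientation; "force": force on the tool from outside, world axes, zero at the start; "wrist_torque": the same for the moment, N m; "opening": finger opening in m; "gripper_force": force on a finger pad.
Only numpy, scipy, OpenCV 4.12 (cv2) and the standard library are available. Lean on these libraries where they do the work, as an engineer would, in place of code of your own. Each camera call takes 0.05 s, during which the arm holds its last target. There are 200 camera calls.

## Working session

There is one attempt and no reset: what is moved stays moved. The work goes in short steps, Python scripts to look and compute and a tool call to move; the robot and the scene stay as the last step left them, time stands still between calls to the robot, and variables do not carry over. Pictures are saved under pics/ and viewed, at most 10 in all, crops included, and the job is handed in when it is done.

Besides the shell and the picture viewer there is one more tool, called after "Emit:" as name([rows], argument=value, ...), one row to a line, values as JSON. carry_out: Moves the arm, as the interface text tells. Its arguments: {"type":"object","properties":{"targets":{"type":"array","items":{"type":"object","properties":{"hand":{"type":"number"},"x":{"type":"number"},"y":{"type":"number"},"z":{"type":"number"},"ax":{"type":"number"},"ay":{"type":"number"},"az":{"type":"number"}}}},"newtons":{"type":"number"}},"required":["targets"]}

```bash
mkdir -p pics; cat > h.py <<'E'
import numpy as np, cv2
from plant import read_state, read_camera, camera_params, robot
def snap(n):
    p=camera_params(n); im,d=read_camera(n); return im,d,p
def ray(p,u,v):
    K=np.array([[p['fx'],0,p['cx']],[0,p['fy'],p['cy']],[0,0,1.]])
    s=cv2.undistortPoints(np.array([[[u,v]]],float),K,np.array([p['k1'],0,0,0.]))[0,0]
    R=np.array(p['rotation']); R=R if R.shape==(3,3) else cv2.Rodrigues(R)[0]
    return np.array(p['position']),R@np.array([s[0],-s[1],-1.])
def onplane(p,u,v,z):
    o,d=ray(p,u,v); return o+d*(z-o[2])/d[2]
def bydepth(p,u,v,dep):
    o,d=ray(p,u,v); return o+d*dep
def cloud(p,dep):
    vv,uu=np.mgrid[0:384,0:512]
    K=np.array([[p['fx'],0,p['cx']],[0,p['fy'],p['cy']],[0,0,1.]])
    s=cv2.undistortPoints(np.stack([uu,vv],-1).reshape(-1,1,2).astype(float),K,np.array([p['k1'],0,0,0.]))[:,0]
    R=np.array(p['rotation']); R=R if R.shape==(3,3) else cv2.Rodrigues(R)[0]
    d=np.c_[s[:,0],-s[:,1],-np.ones(len(s))]@R.T
    return (np.array(p['position'])+d*dep.reshape(-1,1)).reshape(384,512,3)
E
python3 - <<'E'
from h import *
for n in("scene","side"):
    im,d,p=snap(n); cv2.imwrite(f'pics/{n}0.png',cv2.resize(im,(768,576))); np.savez(f'{n}0.npz',im=im,d=d); print(n,p, (d>0).mean())
print(read_state())
E
```

```text
scene {'fx': 464.0468943513168, 'fy': 464.0468943513168, 'cx': 247.16698345594233, 'cy': 186.19281770870498, 'k1': -0.01311697997531188, 'position': array([1.63105738, 0.23667773, 0.75134254]), 'rotation': array([0.71225138, 0.88738768, 1.65125996])} 0.9959920247395834
side {'fx': 445.7476853003182, 'fy': 445.7476853003182, 'cx': 251.3332414501052, 'cy': 195.61929895820217, 'k1': -0.038961175557909476, 'position': array([-0.01313053, -0.61314042,  0.82057836]), 'rotation': array([ 0.8260827 , -0.34670037, -0.72333774])} 0.9958394368489584
{'t': 0.1, 'q': array([-8.53985315e-02,  1.31106725e-01,  1.48912195e+00, -3.79858388e-05,
        1.52304339e+00, -8.54168293e-02]), 'dq': array([ 0.00128723,  0.00140547, -0.00331747, -0.00118484, -0.00117261,
        0.00086266]), 'joint_torque': array([ 2.89806376e-03, -5.61339462e+01, -4.93095982e+01,  7.72326719e-02,
        2.89617141e-02, -2.83941080e-05]), 'tool_pos': array([5.99800456e-01, 3.30186316e-05, 4.03806110e-01]), 'orientation': array([-2.22052777e+00, -2.22057250e+00,  1.74432223e-03]), 'force': array([0.00850953, 0.3624516 , 0.44787645]), 'wrist_torque': array([-0.00626903,  0.01935468, -0.0263429 ]), 'gripper_force': 0.0, 'opening': 0.09265136453435674}
```

View pics/scene0.png

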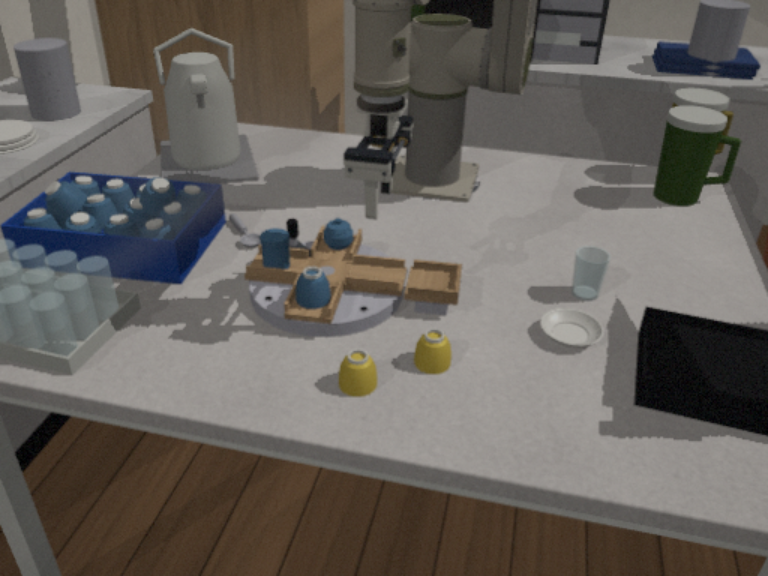

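View pics/side0.png

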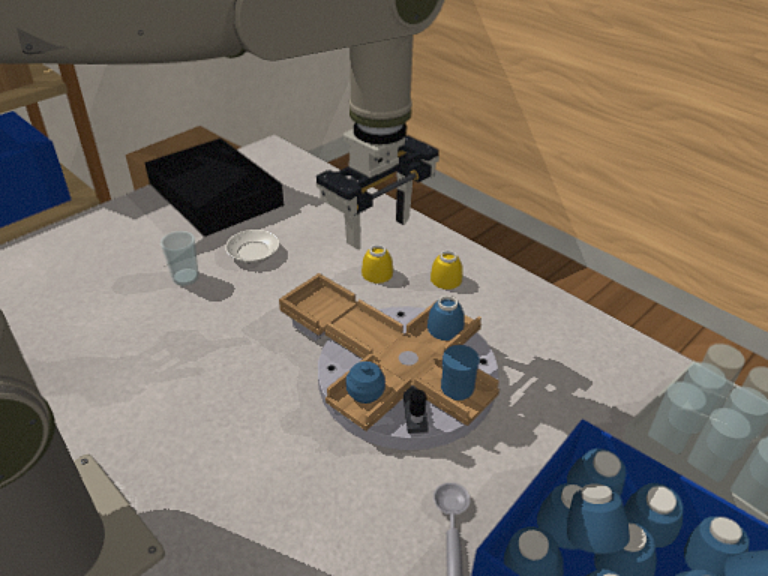

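Scene picture (shown at 1.5×): the three blue candidates are the upturned cup at (312,288), the jar with a knobbed lid at (339,233) and the straight canister at (275,249). The yellow cups at (358,372) and (433,352) and the crate of blue things aren't meant. The cup is the one at (312,288): it tapers upwards and has a foot ring on top. The ledge is at (435,282) and the knob at (292,228). In the side view the cup is at (447,318), the knob at (417,405) and the deck hub at (408,358).

```bash
python3 - <<'E'
from h import *
D={n:np.load(f'{n}0.npz') for n in('scene','side')}
cv2.imwrite('pics/crop.png',np.hstack([cv2.resize(D['scene']['im'][120:230,150:320],(0,0),fx=2.3,fy=2.3)[:250,:390],cv2.resize(D['side']['im'][170:305,180:345],(0,0),fx=2.3,fy=2.3)[:250,:]]))
for n in D:
    im,d=D[n]['im'],D[n]['d'];p=camera_params(n);P=cloud(p,d);hsv=cv2.cvtColor(im,cv2.COLOR_BGR2HSV)
    roi=np.zeros(d.shape,bool)
    if n=='scene': roi[120:225,150:320]=1
    else: roi[170:300,180:345]=1
    m=((cv2.inRange(hsv,(95,80,30),(115,255,255))>0)&roi).astype(np.uint8)
    k,l,s,c=cv2.connectedComponentsWithStats(m)
    for i in range(1,k):
        if s[i,4]>60:
            q=P[l==i]; print(n,'blue',c[i].round(),s[i,4],'zmax',np.percentile(q[:,2],98).round(4),'mid',((np.percentile(q,3,0)+np.percentile(q,97,0))/2).round(4))
            t=q[q[:,2]>np.percentile(q[:,2],98)-.006]; print('   top',t.mean(0).round(4))
    m=((cv2.inRange(hsv,(0,0,0),(179,255,50))>0)&roi).astype(np.uint8)
    k,l,s,c=cv2.connectedComponentsWithStats(m)
    for i in range(1,k):
        if s[i,4]>5:
            q=P[l==i]; print(n,'dark',c[i].round(1),s[i,4],'med',np.median(q,0).round(4),'max',q.max(0).round(4), 'onplane .03',onplane(p,*c[i],.03).round(4))
    w=(cv2.inRange(hsv,(5,70,60),(22,255,255))>0)&roi
    q=P[w]; 
    for a,b in((.038,.05),(.055,.07)):
        t=q[(q[:,2]>a)&(q[:,2]<b)]; print(n,'wood',len(t),np.median(t[:,2]).round(4),np.percentile(t,1,0).round(4),np.percentile(t,99,0).round(4))
        if a<.05: print(cv2.minAreaRect(t[t[:,1]>.0][:,:2].astype(np.float32)) )
p=camera_params('side');print('hub',onplane(p,408/1.5,358/1.5,.046), cloud(p,D['side']['d'])[239,272])
E
```

```text
scene blue [225. 156.] 296 zmax 0.1046 mid [ 0.4748 -0.1091  0.0796]
   top [ 0.6836 -0.0453  0.2239]
scene blue [183. 165.] 423 zmax 0.1159 mid [ 0.5755 -0.201   0.0878]
   top [ 0.5743 -0.202   0.1137]
scene blue [208. 194.] 390 zmax 0.0984 mid [ 0.677  -0.0977  0.0758]
   top [ 0.7001 -0.0866  0.1144]
scene dark [256.1 124.8] 35 med [ 0.552  -0.0006  0.2292] max [0.5561 0.0072 0.2389] onplane .03 [ 0.1404 -0.0908  0.03  ]
scene dark [194.6 151.8] 72 med [ 0.4899 -0.1994  0.0892] max [1.6311 0.2367 0.7513] onplane .03 [ 0.3908 -0.2368  0.03  ]
scene wood 2092 0.0457 [ 0.4581 -0.2496  0.0387] [0.7115 0.1352 0.0498]
((0.5508827567100525, 0.07274369895458221), (0.10267578810453415, 0.14630290865898132), 0.7194525003433228)
scene wood 907 0.0613 [ 0.4315 -0.2414  0.0552] [0.7042 0.1436 0.0663]
side blue [296. 215.] 440 zmax 0.1002 mid [ 0.6495 -0.109   0.0752]
   top [ 0.6262 -0.129   0.1244]
side blue [306. 247.] 749 zmax 0.1168 mid [ 0.5667 -0.2086  0.0848]
   top [ 0.5603 -0.2126  0.1245]
side blue [243. 255.] 558 zmax 0.106 mid [ 0.4557 -0.1194  0.0831]
   top [ 0.4468 -0.1301  0.1
[... 258 characters left out ...]
 dark [220.4 244.9] 11 med [ 0.467  -0.0272  0.0328] max [ 0.4724 -0.0216  0.0356] onplane .03 [ 0.4693 -0.0246  0.03  ]
side dark [276.8 267.2] 222 med [ 0.4788 -0.2046  0.0827] max [ 0.5245 -0.1527  0.8206] onplane .03 [ 0.5159 -0.1692  0.03  ]
side dark [279.7 284.5] 65 med [ 0.4761 -0.2157  0.0448] max [ 0.4911 -0.2058  0.0499] onplane .03 [ 0.4833 -0.2084  0.03  ]
side wood 3847 0.0467 [ 0.4138 -0.2562  0.039 ] [0.692  0.1346 0.0498]
((0.6157974004745483, 0.06965792924165726), (0.14082834124565125, 0.24608418345451355), 89.15526580810547)
side wood 1328 0.0624 [ 0.421  -0.2504  0.0551] [0.6997 0.1425 0.0675]
hub [ 0.56346662 -0.10818853  0.046     ] [ 0.56289439 -0.10874728  0.04566118]
```

View pics/crop.png

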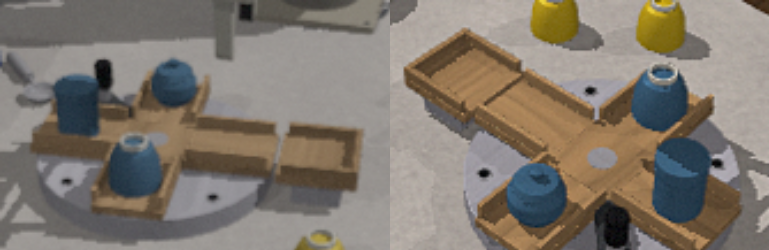

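The crop confirms it: the cup at left-panel (135,165) and right-panel (660,95) is blue, wide below, with a pale foot ring on top. The jar has a knobbed lid and the canister is straight. From the index holes, the axis is at about (0.564, -0.107), stand x points 94.2° in the world, and the knob is at (0.482, -0.201). The cup is at -90° from the ledge, so the deck turns by +90°.

Emit:
carry_out([
  {"hand": 50,"x": -0.201,"y": -0.118,"z": 0.065,"az": 0.71},
  {"hand": 50,"x": -0.201,"y": -0.118,"z": 0.065,"az": 0.71},
  {"hand": 50,"x": -0.201,"y": -0.118,"z": 0.065,"az": 0.71},
  {"hand": 50,"x": -0.201,"y": -0.118,"z": 0.065,"az": 0.71},
  {"hand": 50,"x": -0.201,"y": -0.118,"z": 0.065,"az": 0.71},
  {"hand": 50,"x": -0.201,"y": -0.118,"z": 0.065,"az": 0.71},
  {"hand": 50,"x": -0.201,"y": -0.118,"z": 0.065,"az": 0.71},
])

```text
schema error: expected keys hand, x, y, z, ax, ay, az
```

```bash
python3 - <<'E'
from h import *
s=read_state(); print(s['tool_pos'],s['t'],cv2.Rodrigues(s['orientation'])[0].round(3))
im,d,p=snap('wrist'); cv2.imwrite('pics/w1.png',im); np.savez('w1.npz',im=im,d=d); print(p)
P=cloud(p,d)
hsv=cv2.cvtColor(im,cv2.COLOR_BGR2HSV)
m=((hsv[...,2]<50)&(P[...,2]>.085)&(P[...,2]<.108)).astype(np.uint8)
k,l,st,c=cv2.connectedComponentsWithStats(m)
for i in range(1,k):
    if st[i,4]>40:
        q=P[l==i]; t=q[q[:,2]>np.percentile(q[:,2],95)-.004]; print(c[i],st[i],np.percentile(q[:,2],97),'topmid',((np.percentile(t,2,0)+np.percentile(t,98,0))/2).round(4))
E
```

```text
[5.99800456e-01 3.30186316e-05 4.03806110e-01] 0.1 [[-0.     1.    -0.002]
 [ 1.     0.     0.   ]
 [ 0.    -0.002 -1.   ]]
{'fx': 325.6880360836421, 'fy': 325.6880360836421, 'cx': 261.2973236417137, 'cy': 193.68988735384298, 'k1': -0.0592286852906311, 'position': array([0.60088779, 0.0748157 , 0.38411343]), 'rotation': array([-0.2726907 ,  0.00187909,  0.00036291])}
[156.17690418 361.25307125] [146 349  22  25 407] 0.09981202708844919 topmid [ 0.483  -0.2012  0.0979]
```

View pics/w1.png

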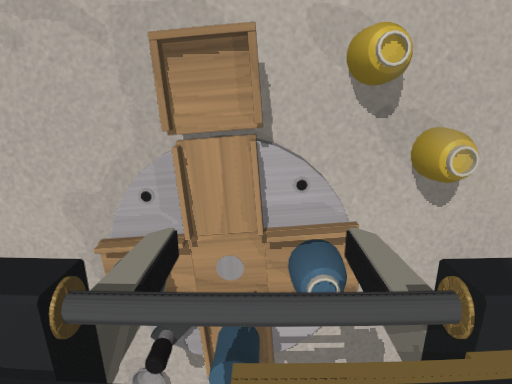

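The move was refused because every key is needed. The wrist picture from the start pose still helps: the knob is at (156,361) and puts the knob top at (0.483, -0.201, 0.099), which matches the earlier fix. Holes are at (146,196) and (301,185), and the ledge is at (207,80).

Emit:
carry_out([
  {"hand": 50,"x": -0.201,"y": -0.118,"z": 0.065,"ax": 0,"ay": 0,"az": 0.71},
  {"hand": 50,"x": -0.201,"y": -0.118,"z": 0.065,"ax": 0,"ay": 0,"az": 0.71},
  {"hand": 50,"x": -0.201,"y": -0.118,"z": 0.065,"ax": 0,"ay": 0,"az": 0.71},
  {"hand": 50,"x": -0.201,"y": -0.118,"z": 0.065,"ax": 0,"ay": 0,"az": 0.71},
  {"hand": 50,"x": -0.201,"y": -0.118,"z": 0.065,"ax": 0,"ay": 0,"az": 0.71},
  {"hand": 50,"x": -0.201,"y": -0.118,"z": 0.065,"ax": 0,"ay": 0,"az": 0.71},
  {"hand": 50,"x": -0.201,"y": -0.118,"z": 0.065,"ax": 0,"ay": 0,"az": 0.71},
  {"hand": 50,"x": -0.201,"y": -0.118,"z": 0.065,"ax": 0,"ay": 0,"az": 0.71},
])

```text
t: 1.15
tool_pos: [0.4827, -0.2001, 0.3401]
orientation: [2.853, 1.314, 0.001]
force: [-0.7, 0.6, -0.3]
opening: 0.0465
gripper_force: 0.0
```

Emit:
carry_out([
  {"hand": 50,"x": 0,"y": 0,"z": 0.045,"ax": 0,"ay": 0,"az": 0},
  {"hand": 50,"x": 0,"y": 0,"z": 0.07,"ax": 0,"ay": 0,"az": 0},
  {"hand": 50,"x": 0,"y": 0,"z": 0.088,"ax": 0,"ay": 0,"az": 0},
  {"hand": 50,"x": 0,"y": 0,"z": 0.088,"ax": 0,"ay": 0,"az": 0},
  {"hand": 0,"x": 0,"y": 0,"z": 0.088,"ax": 0,"ay": 0,"az": 0},
  {"hand": 0,"x": 0,"y": 0,"z": 0.088,"ax": 0,"ay": 0,"az": 0},
  {"hand": 0,"x": 0,"y": 0,"z": 0.088,"ax": 0,"ay": 0,"az": 0},
  {"hand": 0,"x": 0,"y": 0,"z": 0.088,"ax": 0,"ay": 0,"az": 0},
], newtons=30)

```text
t: 2.15
tool_pos: [0.4824, -0.2012, 0.2528]
orientation: [2.854, 1.31, 0.002]
force: [-1.2, 0.1, 5.3]
opening: 0.0232
gripper_force: 30.0
```

Emit:
carry_out([
  {"hand": 0,"x": 0,"y": 0,"z": -0.006,"ax": 0,"ay": 0,"az": 0},
  {"hand": 0,"x": 0,"y": 0,"z": -0.012,"ax": 0,"ay": 0,"az": 0},
  {"hand": 0,"x": 0,"y": 0,"z": -0.018,"ax": 0,"ay": 0,"az": 0},
  {"hand": 0,"x": 0,"y": 0,"z": -0.018,"ax": 0,"ay": 0,"az": 0},
])

```text
t: 2.65
tool_pos: [0.4818, -0.2008, 0.2696]
orientation: [-2.854, -1.311, 0.001]
force: [2.0, 1.3, -9.7]
opening: 0.0234
gripper_force: 30.0
```

```bash
python3 - <<'E'
from h import *
s=read_state(); print(s['tool_pos'],s['force'],s['opening'])
R=cv2.Rodrigues(s['orientation'])[0]
c=np.array([.5637,-.1068]); r0=s['tool_pos'][:2]-c; a0=np.arctan2(r0[1],r0[0]); print(np.hypot(*r0),np.degrees(a0))
for th in (8,19,30,41,52,63,74,82,90):
    a=a0+np.radians(th); n=c+.125*np.array([np.cos(a),np.sin(a)]); print(th,(R.T@np.r_[n-s['tool_pos'][:2],0]).round(4))
E
```

```text
[ 0.48180727 -0.20079032  0.26959322] [ 2.00262689  1.25522147 -9.69733472] 0.023360764888798943
0.1246619398183048 -131.06528081034386
8 [ 0.0008  0.0174 -0.    ]
19 [ 0.0062  0.0407 -0.    ]
30 [ 0.016   0.0626 -0.0001]
41 [ 0.0298  0.0822 -0.0001]
52 [ 0.047   0.0988 -0.0001]
63 [ 6.710e-02  1.118e-01 -1.000e-04]
74 [ 8.940e-02  1.208e-01 -1.000e-04]
82 [ 1.064e-01  1.245e-01 -1.000e-04]
90 [ 1.238e-01  1.258e-01 -1.000e-04]
```

Emit:
carry_out([
  {"hand": 0,"x": 0.0,"y": 0.006,"z": 0,"ax": 0,"ay": 0,"az": 0},
  {"hand": 0,"x": 0.001,"y": 0.0174,"z": 0,"ax": 0,"ay": 0,"az": 0},
  {"hand": 0,"x": 0.004,"y": 0.0325,"z": 0,"ax": 0,"ay": 0,"az": 0},
  {"hand": 0,"x": 0.0095,"y": 0.049,"z": 0,"ax": 0,"ay": 0,"az": 0},
  {"hand": 0,"x": 0.016,"y": 0.0626,"z": 0,"ax": 0,"ay": 0,"az": 0},
  {"hand": 0,"x": 0.0235,"y": 0.0735,"z": 0,"ax": 0,"ay": 0,"az": 0},
  {"hand": 0,"x": 0.0312,"y": 0.0838,"z": 0,"ax": 0,"ay": 0,"az": 0},
  {"hand": 0,"x": 0.0365,"y": 0.0888,"z": 0,"ax": 0,"ay": 0,"az": 0},
])

```text
t: 3.65
tool_pos: [0.5738, -0.2312, 0.2695]
orientation: [-2.855, -1.311, 0.001]
force: [-1.5, 1.5, -9.8]
opening: 0.0234
gripper_force: 30.0
```

```bash
python3 - <<'E'
from h import *
s=read_state(); print(s['tool_pos'],s['force'],s['opening'],s['dq'].round(3))
R=cv2.Rodrigues(s['orientation'])[0]
c=np.array([.5637,-.1068]); r0=s['tool_pos'][:2]-c; a0=np.arctan2(r0[1],r0[0]); print(np.hypot(*r0),np.degrees(a0)%360)
cmd=np.array([.5637,-.1068])
for a in (280,286,292,298,304,310,315,319.2):
    a=np.radians(a); n=c+.125*np.array([np.cos(a),np.sin(a)]); print(np.degrees(a),(R.T@np.r_[n-s['tool_pos'][:2],0]).round(4))
E
```

```text
[ 0.57383716 -0.23124667  0.26945273] [-1.46369277  1.49162234 -9.84638667] 0.02339053086961441 [ 0.049  0.12  -0.143 -0.009  0.024  0.05 ]
0.12485886704652495 274.65691014794936
280.0 [ 0.0086  0.0079 -0.    ]
286.0 [ 0.0191  0.0156 -0.    ]
292.0 [ 0.0304  0.0223 -0.    ]
298.0 [ 0.0423  0.0276 -0.    ]
304.0 [ 0.0547  0.0318 -0.    ]
310.0 [ 0.0675  0.0346 -0.    ]
315.0 [ 0.0783  0.0359 -0.    ]
319.2 [ 0.0875  0.0362 -0.    ]
```

Emit:
carry_out([
  {"hand": 0,"x": 0.0086,"y": 0.0079,"z": 0,"ax": 0,"ay": 0,"az": 0},
  {"hand": 0,"x": 0.0191,"y": 0.0156,"z": 0,"ax": 0,"ay": 0,"az": 0},
  {"hand": 0,"x": 0.0304,"y": 0.0223,"z": 0,"ax": 0,"ay": 0,"az": 0},
  {"hand": 0,"x": 0.0423,"y": 0.0276,"z": 0,"ax": 0,"ay": 0,"az": 0},
  {"hand": 0,"x": 0.0547,"y": 0.0318,"z": 0,"ax": 0,"ay": 0,"az": 0},
  {"hand": 0,"x": 0.0675,"y": 0.0346,"z": 0,"ax": 0,"ay": 0,"az": 0},
  {"hand": 0,"x": 0.0783,"y": 0.0359,"z": 0,"ax": 0,"ay": 0,"az": 0},
  {"hand": 0,"x": 0.087,"y": 0.0362,"z": 0,"ax": 0,"ay": 0,"az": 0},
])

```text
t: 4.65
tool_pos: [0.658, -0.1884, 0.27]
orientation: [2.854, 1.311, 0.001]
force: [2.0, -3.0, -9.7]
opening: 0.0234
gripper_force: 30.0
```

Emit:
carry_out([
  {"hand": 0,"x": 0,"y": 0,"z": 0,"ax": 0,"ay": 0,"az": 0},
  {"hand": 0,"x": 0,"y": 0,"z": 0,"ax": 0,"ay": 0,"az": 0},
])

```text
t: 4.9
tool_pos: [0.6574, -0.189, 0.27]
orientation: [2.854, 1.31, 0.001]
force: [3.3, -2.3, -10.6]
opening: 0.0232
gripper_force: 30.0
```

```bash
python3 - <<'E'
from h import *
s=read_state(); print(s['tool_pos'],s['force'],s['opening'],s['dq'].round(3))
c=np.array([.5637,-.1068]); r0=s['tool_pos'][:2]-c; print(np.hypot(*r0),np.degrees(np.arctan2(r0[1],r0[0]))%360)
E
```

```text
[ 0.65741326 -0.18900967  0.27003766] [  3.33770375  -2.27244007 -10.58005045] 0.02317972856118754 [-0.005 -0.002  0.005 -0.001  0.002 -0.001]
0.12466196507616292 318.74124251320876
```

Emit:
carry_out([
  {"hand": 0,"x": 0,"y": 0,"z": 0.006,"ax": 0,"ay": 0,"az": 0},
  {"hand": 0,"x": 0,"y": 0,"z": 0.012,"ax": 0,"ay": 0,"az": 0},
  {"hand": 0,"x": 0,"y": 0,"z": 0.017,"ax": 0,"ay": 0,"az": 0},
  {"hand": 0,"x": 0,"y": 0,"z": 0.017,"ax": 0,"ay": 0,"az": 0},
])

```text
t: 5.4
tool_pos: [0.6575, -0.1889, 0.2531]
orientation: [2.855, 1.31, 0.001]
force: [3.5, -2.0, -5.7]
opening: 0.0232
gripper_force: 30.0
```

The force has fallen to the spring's home value, so the pin is in the hole. I'll open and rise.

Emit:
carry_out([
  {"hand": 50,"x": 0,"y": 0,"z": 0,"ax": 0,"ay": 0,"az": 0},
  {"hand": 50,"x": 0,"y": 0,"z": 0,"ax": 0,"ay": 0,"az": 0},
  {"hand": 50,"x": 0,"y": 0,"z": 0,"ax": 0,"ay": 0,"az": 0},
  {"hand": 50,"x": 0,"y": 0,"z": -0.03,"ax": 0,"ay": 0,"az": 0},
  {"hand": 50,"x": 0,"y": 0,"z": -0.09,"ax": 0,"ay": 0,"az": 0},
  {"hand": 50,"x": 0,"y": 0,"z": -0.15,"ax": 0,"ay": 0,"az": 0},
  {"hand": 50,"x": 0,"y": 0,"z": -0.15,"ax": 0,"ay": 0,"az": -0.78},
  {"hand": 50,"x": 0,"y": 0,"z": -0.15,"ax": 0,"ay": 0,"az": -0.78},
])

```text
t: 6.4
tool_pos: [0.6574, -0.1888, 0.4047]
orientation: [2.553, 1.827, 0.002]
force: [-0.1, -0.9, -0.1]
opening: 0.0463
gripper_force: 0.0
```

Emit:
carry_out([
  {"hand": 20,"x": 0,"y": 0,"z": 0,"ax": 0,"ay": 0,"az": -0.4},
  {"hand": 20,"x": 0,"y": 0,"z": 0,"ax": 0,"ay": 0,"az": -0.4},
  {"hand": 20,"x": 0,"y": 0,"z": 0,"ax": 0,"ay": 0,"az": -0.4},
  {"hand": 20,"x": 0,"y": 0,"z": 0,"ax": 0,"ay": 0,"az": -0.4},
])

```text
t: 6.9
tool_pos: [0.6573, -0.1888, 0.4028]
orientation: [-2.152, -2.289, 0.0]
force: [0.1, 1.1, 0.6]
opening: 0.019
gripper_force: 0.0
```

```bash
python3 - <<'E'
from h import *
s=read_state(); R=cv2.Rodrigues(s['orientation'])[0]; print(s['t'],s['tool_pos'],s['opening'],'\n',R.round(3))
ims=[]
for n in('side','scene','wrist'):
    im,d,p=snap(n); P=cloud(p,d); hsv=cv2.cvtColor(im,cv2.COLOR_BGR2HSV)
    ims.append(im)
    near=np.hypot(P[...,0]-.5637,P[...,1]+.1068)<.26
    m=((cv2.inRange(hsv,(95,80,30),(115,255,255))>0)&near&(P[...,2]>.03)&(P[...,2]<.13)).astype(np.uint8)
    k,l,st,c=cv2.connectedComponentsWithStats(m)
    for i in range(1,k):
        if st[i,4]>60:
            q=P[l==i]; print(n,'blue',c[i].round(),st[i,4],'zmax',np.percentile(q[:,2],98).round(4),'mid',((np.percentile(q,3,0)+np.percentile(q,97,0))/2).round(4))
    m=(hsv[...,2]<50)&(P[...,2]>.05)&(P[...,2]<.13)&(np.hypot(P[...,0]-.658,P[...,1]+.189)<.03)
    if m.sum()>20:
        q=P[m]; z=np.percentile(q[:,2],97); t=q[q[:,2]>z-.004]; print(n,'knob',m.sum(),z.round(4),((t.min(0)+t.max(0))/2).round(4))
cv2.imwrite('pics/after.png',np.hstack([cv2.resize(ims[0][150:310,160:360],(400,320)),cv2.resize(ims[2],(400,320))]))
E
```

```text
6.9 [ 0.65727484 -0.18875985  0.40277243] 0.018965516152658277 
 [[-0.061  0.998 -0.   ]
 [ 0.998  0.061  0.   ]
 [ 0.    -0.    -1.   ]]
side blue [297. 208.] 615 zmax 0.1169 mid [ 0.656  -0.1052  0.0845]
side blue [243. 216.] 437 zmax 0.0998 mid [ 0.55   -0.0184  0.0757]
side blue [305. 253.] 554 zmax 0.1051 mid [ 0.5601 -0.214   0.0818]
side knob 129 0.1008 [ 0.6541 -0.1918  0.0995]
scene blue [183. 168.] 305 zmax 0.1036 mid [ 0.5776 -0.204   0.0814]
scene blue [251. 178.] 287 zmax 0.0995 mid [ 0.5739 -0.007   0.0802]
scene blue [208. 188.] 525 zmax 0.1159 mid [ 0.6651 -0.0978  0.085 ]
scene knob 107 0.0998 [ 0.6582 -0.1889  0.0983]
wrist blue [167.   7.] 745 zmax 0.0872 mid [ 0.5651 -0.0349  0.0688]
wrist blue [271.  86.] 3688 zmax 0.1158 mid [ 0.6606 -0.1013  0.1143]
wrist blue [170. 195.] 2835 zmax 0.1052 mid [ 0.5716 -0.2047  0.0882]
wrist knob 597 0.1003 [ 0.6572 -0.1901  0.0987]
```

View pics/after.png

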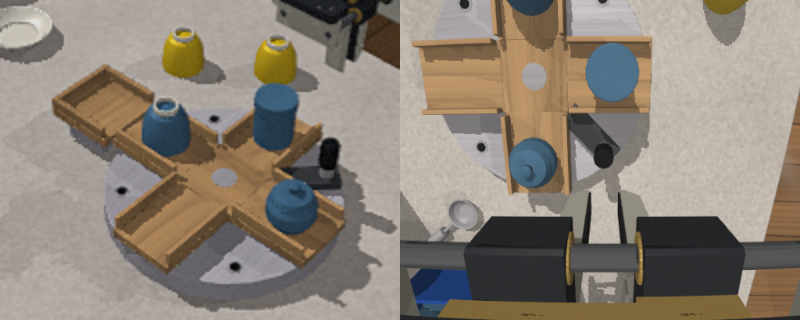

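The side crop shows the cup bay facing the ledge (cup at (165,128), ledge at (100,105)), with the jar and canister upright. The knob top is at 0.100 m, the same as before the turn, so the pin is home. Next I'll lower the fingers at the hub, behind the cup.

Emit:
carry_out([
  {"hand": 20,"x": 0.1175,"y": -0.089,"z": 0,"ax": 0,"ay": 0,"az": -0.012},
  {"hand": 20,"x": 0.1175,"y": -0.089,"z": 0,"ax": 0,"ay": 0,"az": -0.012},
  {"hand": 20,"x": 0.1175,"y": -0.089,"z": 0,"ax": 0,"ay": 0,"az": -0.012},
  {"hand": 20,"x": 0.1175,"y": -0.089,"z": 0.05,"ax": 0,"ay": 0,"az": -0.012},
  {"hand": 20,"x": 0.1175,"y": -0.089,"z": 0.1,"ax": 0,"ay": 0,"az": -0.012},
  {"hand": 20,"x": 0.1175,"y": -0.089,"z": 0.145,"ax": 0,"ay": 0,"az": -0.012},
  {"hand": 20,"x": 0.1175,"y": -0.089,"z": 0.163,"ax": 0,"ay": 0,"az": -0.012},
  {"hand": 20,"x": 0.1175,"y": -0.089,"z": 0.163,"ax": 0,"ay": 0,"az": -0.012},
])

```text
t: 8.05
tool_pos: [0.5605, -0.0773, 0.239]
orientation: [-2.134, -2.303, 0.002]
force: [0.7, -0.8, 0.4]
opening: 0.0186
gripper_force: 0.0
```

```bash
python3 - <<'E'
from h import *
s=read_state(); R=cv2.Rodrigues(s['orientation'])[0]; print(s['tool_pos'],s['force'],s['opening'],R[:,0].round(3))
im,d,p=snap('wrist'); P=cloud(p,d); hsv=cv2.cvtColor(im,cv2.COLOR_BGR2HSV)
cv2.imwrite('pics/w2.png',im)
ph=np.radians(94.2); e=np.array([np.cos(ph),np.sin(ph)]); f=np.array([-e[1],e[0]])
q=P[...,:2]-np.array([.5637,-.1068]); r=q@e; l=q@f
print('tool r,l',(s['tool_pos'][:2]-[.5637,-.1068])@e,(s['tool_pos'][:2]-[.5637,-.1068])@f)
m=(cv2.inRange(hsv,(95,80,30),(115,255,255))>0)&(r>.04)&(abs(l)<.05)&(P[...,2]<.12)
print('cup',m.sum(),np.percentile(r[m],[2,98]).round(4),np.percentile(l[m],[2,98]).round(4),np.percentile(P[...,2][m],[2,98]).round(4))
b=(P[...,2]>.04)&(P[...,2]<.05)&(r>.16)&(r<.24)&(abs(l)<.06)
print('ledge floor z',np.median(P[...,2][b]),'r',np.percentile(r[b],[1,99]).round(4),'l',np.percentile(l[b],[1,99]).round(4))
E
```

```text
[ 0.56054485 -0.07727696  0.23904345] [ 0.72350984 -0.75463425  0.39923296] 0.01859035835322268 [-0.076  0.997  0.001]
tool r,l 0.02967483636766107 0.0009844633684241637
cup 11952 [0.0729 0.1217] [-0.0268  0.0221] [0.0822 0.1003]
  return _methods._mean(a, axis=axis, dtype=dtype,
  ret = ret.dtype.type(ret / rcount)
Traceback (most recent call last):
IndexError: index -1 is out of bounds for axis 0 with size 0
```

View pics/w2.png

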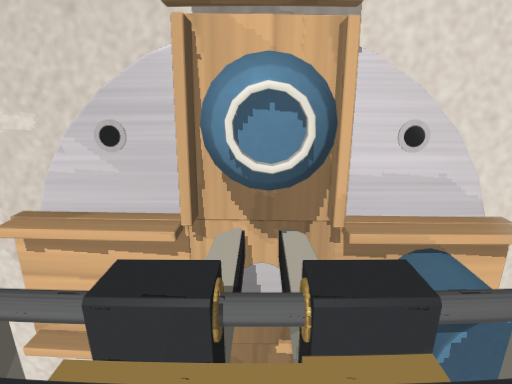

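The cup's foot ring is centred at (270,127), midway between its rails, with both fingertips behind it in the channel. I'll push slowly.

Emit:
carry_out([
  {"hand": 20,"x": 0.012,"y": 0,"z": 0,"ax": 0,"ay": 0,"az": 0},
  {"hand": 20,"x": 0.022,"y": 0,"z": 0,"ax": 0,"ay": 0,"az": 0},
  {"hand": 20,"x": 0.027,"y": 0,"z": 0,"ax": 0,"ay": 0,"az": 0},
  {"hand": 20,"x": 0.032,"y": 0,"z": 0,"ax": 0,"ay": 0,"az": 0},
  {"hand": 20,"x": 0.037,"y": 0,"z": 0,"ax": 0,"ay": 0,"az": 0},
  {"hand": 20,"x": 0.042,"y": 0,"z": 0,"ax": 0,"ay": 0,"az": 0},
  {"hand": 20,"x": 0.047,"y": 0,"z": 0,"ax": 0,"ay": 0,"az": 0},
  {"hand": 20,"x": 0.052,"y": 0,"z": 0,"ax": 0,"ay": 0,"az": 0},
])

```text
t: 9.1
tool_pos: [0.5569, -0.0253, 0.2398]
orientation: [2.134, 2.305, -0.0]
force: [0.3, -3.2, 2.3]
opening: 0.0186
gripper_force: 1.5
```

Emit:
carry_out([
  {"hand": 20,"x": 0.006,"y": 0,"z": 0,"ax": 0,"ay": 0,"az": 0},
  {"hand": 20,"x": 0.012,"y": 0,"z": 0,"ax": 0,"ay": 0,"az": 0},
  {"hand": 20,"x": 0.018,"y": 0,"z": 0,"ax": 0,"ay": 0,"az": 0},
  {"hand": 20,"x": 0.024,"y": 0,"z": 0,"ax": 0,"ay": 0,"az": 0},
  {"hand": 20,"x": 0.03,"y": 0,"z": 0,"ax": 0,"ay": 0,"az": 0},
  {"hand": 20,"x": 0.036,"y": 0,"z": 0,"ax": 0,"ay": 0,"az": 0},
  {"hand": 20,"x": 0.042,"y": 0,"z": 0,"ax": 0,"ay": 0,"az": 0},
  {"hand": 20,"x": 0.046,"y": 0,"z": 0,"ax": 0,"ay": 0,"az": 0},
])

```text
t: 10.1
tool_pos: [0.5531, 0.0209, 0.2394]
orientation: [-2.134, -2.305, 0.0]
force: [-0.1, -1.4, 0.0]
opening: 0.0182
gripper_force: 0.9
```

```bash
cat > cupm.py <<'E'
from h import *
s=read_state(); print(s['t'],s['tool_pos'],s['force'])
ph=np.radians(94.2); e=np.array([np.cos(ph),np.sin(ph)]); f=np.array([-e[1],e[0]]); c=np.array([.5637,-.1068])
print('tool r,l',(s['tool_pos'][:2]-c)@e,(s['tool_pos'][:2]-c)@f)
for n in('wrist','scene'):
    im,d,p=snap(n); P=cloud(p,d); hsv=cv2.cvtColor(im,cv2.COLOR_BGR2HSV); q=P[...,:2]-c; r=q@e; l=q@f
    cv2.imwrite(f'pics/c_{n}_{s["t"]:.1f}.png',im)
    m=(cv2.inRange(hsv,(95,80,30),(115,255,255))>0)&(r>.06)&(r<.26)&(abs(l)<.05)&(P[...,2]<.12)
    print(n,'cup',m.sum(),'r',np.percentile(r[m],[2,98]).round(4),'l',np.percentile(l[m],[2,98]).round(4),'z',np.percentile(P[...,2][m],[2,98]).round(4))
    w=(hsv[...,1]<90)&(hsv[...,2]>110)&(P[...,2]>.085)&(P[...,2]<.115)&(r>.06)&(r<.26)&(abs(l)<.04)
    if w.sum()>20: print('  foot ring',w.sum(),((r[w].min()+r[w].max())/2).round(4),((l[w].min()+l[w].max())/2).round(4),P[...,2][w].mean().round(4))
E
python3 cupm.py
```

```text
10.1 [0.55311318 0.02091411 0.23944842] [-0.1082606  -1.41117647  0.03663602]
tool r,l 0.12814649341763362 0.0012048371742062391
wrist cup 10326 r [0.1484 0.1943] l [-0.0236  0.0252] z [0.0723 0.0998]
  foot ring 3701 0.1505 0.0004 0.1024
scene cup 335 r [0.1412 0.1947] l [-0.0292  0.0083] z [0.0531 0.0998]
  foot ring 41 0.1747 0.0016 0.1027
```

Emit:
carry_out([
  {"hand": 20,"x": 0.006,"y": 0,"z": 0,"ax": 0,"ay": 0,"az": 0},
  {"hand": 20,"x": 0.012,"y": 0,"z": 0,"ax": 0,"ay": 0,"az": 0},
  {"hand": 20,"x": 0.017,"y": 0,"z": 0,"ax": 0,"ay": 0,"az": 0},
  {"hand": 20,"x": 0.021,"y": 0,"z": 0,"ax": 0,"ay": 0,"az": 0},
  {"hand": 20,"x": 0.025,"y": 0,"z": 0,"ax": 0,"ay": 0,"az": 0},
  {"hand": 20,"x": 0.028,"y": 0,"z": 0,"ax": 0,"ay": 0,"az": 0},
  {"hand": 20,"x": 0.028,"y": 0,"z": 0,"ax": 0,"ay": 0,"az": 0},
])

```text
t: 11.08
tool_pos: [0.5511, 0.0486, 0.2397]
orientation: [-2.134, -2.305, -0.0]
force: [-0.3, -0.3, 0.7]
opening: 0.0185
gripper_force: 0.0
```

```bash
python3 cupm.py; ls pics
```

```text
11.075 [0.5511318  0.04859809 0.23973803] [-0.25181317 -0.26688154  0.71305897]
tool r,l 0.15590123325061153 0.0011533700381287973
wrist cup 10300 r [0.1766 0.2224] l [-0.0238  0.025 ] z [0.0692 0.0992]
  foot ring 3733 0.1786 0.0001 0.1018
scene cup 319 r [0.1689 0.2216] l [-0.0292  0.0008] z [0.0548 0.0979]
  foot ring 40 0.2024 0.0014 0.1016
after.png
c_scene_10.1.png
c_scene_11.1.png
c_wrist_10.1.png
c_wrist_11.1.png
crop.png
scene0.png
side0.png
w1.png
w2.png
```

The cup centre is at r ≈ 0.200 and its top is 1 mm lower, so it stands on the ledge. I'll back off, rise and check.

Emit:
carry_out([
  {"hand": 20,"x": -0.01,"y": 0,"z": 0,"ax": 0,"ay": 0,"az": 0},
  {"hand": 20,"x": -0.04,"y": 0,"z": 0,"ax": 0,"ay": 0,"az": 0},
  {"hand": 20,"x": -0.06,"y": 0,"z": -0.01,"ax": 0,"ay": 0,"az": 0},
  {"hand": 20,"x": -0.06,"y": 0,"z": -0.06,"ax": 0,"ay": 0,"az": 0},
  {"hand": 20,"x": -0.06,"y": 0,"z": -0.12,"ax": 0,"ay": 0,"az": 0},
  {"hand": 20,"x": -0.06,"y": 0,"z": -0.17,"ax": 0,"ay": 0,"az": 0},
  {"hand": 20,"x": -0.06,"y": 0,"z": -0.17,"ax": 0,"ay": 0,"az": 0},
  {"hand": 20,"x": -0.06,"y": 0,"z": -0.17,"ax": 0,"ay": 0,"az": 0},
])

```text
t: 12.18
tool_pos: [0.5557, -0.012, 0.4098]
orientation: [2.135, 2.304, 0.0]
force: [-0.0, -0.6, -0.5]
opening: 0.0187
gripper_force: 0.0
```

```bash
python3 cupm.py; python3 - <<'E'
from h import *
im,d,p=snap('side'); w,_,_=snap('wrist'); P=cloud(p,d)
m=(im.max(2)<50)&(P[...,2]>.05)&(P[...,2]<.13)&(np.hypot(P[...,0]-.658,P[...,1]+.189)<.03)
print('knob top',m.sum(),np.percentile(P[...,2][m],97))
cv2.imwrite('pics/fin.png',np.hstack([cv2.resize(im[130:290,160:360],(400,320)),cv2.resize(w,(400,320))]))
E
```

```text
12.175 [ 0.5556662  -0.01199248  0.40982954] [-0.0085094  -0.61107966 -0.51824906]
tool r,l 0.09514128892026373 0.0010686958219596008
wrist cup 2691 r [0.1672 0.2183] l [-0.0242  0.0255] z [0.0806 0.0994]
  foot ring 501 0.1944 0.0005 0.1039
scene cup 332 r [0.1692 0.2216] l [-0.0294  0.0045] z [0.0552 0.0982]
  foot ring 56 0.1988 0.0008 0.102
knob top 129 0.10168413083949954
```

View pics/fin.png

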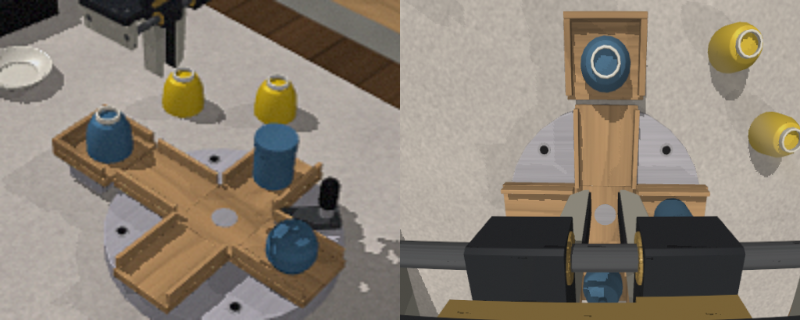

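The picture shows the cup standing on the ledge at right-panel (605,62), clear of the gap. The pin knob is down, but the jar's highlights look different, so I'll check its height before handing in.

```bash
python3 - <<'E'
from h import *
for n in('side','scene'):
    im,d,p=snap(n); P=cloud(p,d); hsv=cv2.cvtColor(im,cv2.COLOR_BGR2HSV)
    for nm,x,y in(('jar',.571,-.2065),('can',.6634,-.0995)):
        m=(cv2.inRange(hsv,(95,60,20),(120,255,255))>0)&(np.hypot(P[...,0]-x,P[...,1]-y)<.045)&(P[...,2]>.05)&(P[...,2]<.13)
        q=P[m]; print(n,nm,m.sum(),np.percentile(q[:,2],98).round(4),((np.percentile(q,3,0)+np.percentile(q,97,0))/2).round(4))
E
```

```text
side jar 558 0.1056 [ 0.561  -0.2139  0.0829]
side can 605 0.1173 [ 0.6558 -0.1047  0.0859]
scene jar 314 0.1038 [ 0.5773 -0.2035  0.0822]
scene can 537 0.1159 [ 0.6645 -0.0975  0.0845]
```

Both are unchanged from before the push, so the highlights are only the arm's shadow. Handing in.

```bash
python3 -c "
from plant import robot; print(robot.close_job())"
```

```text
the job is handed in; nothing more can be done
None
```

The job is handed in: the carousel was turned +90° and its pin is home, the blue cup stands wholly on the ledge, and the jar and canister are upright in their bays.

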